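Wind a carton tight in the marking jig with its removable crank

ROBOT

A 7-joint arm with a two-finger parallel gripper is mounted at the origin on a cart in front of the work surface, level with it; the furniture and walls round the work are solid. World frame = base frame: x ahead of the robot, y to its left, z up, the work surface at z = 0. Lengths are in m, angles in rad, forces in N, time in s.
With the tool pointing down it reaches from about 0.4 to 0.875 m from the base axis. Payload 4.4 kg.
Tool frame: the origin (TCP) lies midway between the tips of the shut fingers; the grasp point (between the pads) lies 19 mm behind it; y points along the fingers, x is the direction in which the jaws open and shut, and the axes are right-handed (so a half turn about y gives the same grasp; the last joint's range is limited). The gripper opens to 85 mm and grips with 20 to 120 N. Pads are 22 mm wide; open, the fingers measure 114 mm over their backs; the gripper's body (76 mm by 85 mm) begins 54 mm behind the grasp point. The pads swing forward as they close: fully open they stand 13 mm farther back than shut.
Start: joints at [-1.339, 0.628, 0.038, 1.517, -0.027, 0.996, -0.02], TCP at [0.191, 0.621, 0.231] pointing down, gripper open.
Joint ranges: [-3.06, 3.06], [-0.37, 2.12], [-1.25, 1.32], [0.18, 2.47], [-1.1, 4.24], [0.23, 1.98], [-2.94, 2.94]. Speed limits (rad/s): [2.57, 2.57, 3.14, 3.14, 3.14, 3.14, 3.14].

INTERFACE

Orientations are given as a rotation vector (axis times angle).
In Python, from cell import bot gives the robot as it stands.
- The arm moves only by the shell command python3 -m creep 'ROWS'. ROWS is JSON, a list of rows, each an object with "jaw": the opening, from 0 (shut) to 1 (fully open); "xyz": the shift along the tool's x, y, z normalised to -1 to 1, where 1 is 0.3 m, a list of three; "turn": the turn, a rotation vector about the tool's x, y, z normalised to -1 to 1, where 1 is 90 degrees, a list of three. A call has 1 to 12 rows; each row is the pose to reach, as a shift and turn from the pose measured when the call began, along the tool's axes at that moment; what a row does not reach only later rows make up. A row lasts 1/10 s, in which the tool goes at most 50 mm and 8.59 degrees, less where a joint would pass 70% of its speed; a pose out of reach is approached as far as the arm can. A call with a number of a shift or a turn outside -1 to 1 is refused whole. A call with a gripper value outside its range is refused whole. The fingers move at their own pace and stop on an object; the grip force is fixed at half the most. Time passes only in rows, so rows that repeat a pose let the fingers close. It gives the time, the measured TCP pose, the force and the opening at its end, in the units of the state.
- bot.get_state(): the state, without advancing time (a new reading comes with each control period).
- bot.read_camera(name): name is "side" or "top"; returns a dict with "color" (400x640x3 uint8, red, green, blue), "fx", "fy", "cx", "cy" (pixels), "R" (3x3) and "t" (3): a world point X has camera coordinates R X + t. Camera axes: x right, y down, z forward; pixel columns grow to the right and rows downward; lengths in m; the calibration is good to about 2 mm. A picture is of the moment at which its call begins. There is no depth.
- bot.finish_job(): hands the job in, once; it reports no verdict.
The state is a dict: "clock": time; "q": joint angles; "joint_vel": joint speeds; "tau": joint torques, N m; "tcp_pos": TCP position; "tcp_rot": TCP orientation; "wrist_force": force on the tool from outside, world axes, zero at the start; "torque": the same for the moment, N m; "width": opening from 0.0 (shut) to 1.0 (fully open).
Only numpy, scipy, OpenCV 4.12 (cv2) and the standard library are available. Lean on these libraries where they do the work, as an engineer would, in place of code of your own. Each camera call takes 0.05 s, during which the arm holds its last target. There are 200 camera calls.

TASK

Fit the loose crank fully home on the square spindle of the carton jig, feeling for the square with light pressure rather than forcing it. Then wind the crank clockwise, seen from above, until the sliding guide has pushed the carton up against the fence and holds it snugly without crushing it. Move the guide and the carton by the crank alone, leave the crank on the spindle, and do not disturb the things lying around.

Things in the scene. Friction and masses are not known exactly. Their poses are not given: they have to be found in the camera images.
- jig: Bench jig, fixed: aluminium bed 150 x 300 mm, carton bed 24 mm high, lead screw in a slot along its middle. Origin: centre of its underside on the bench; z up; y runs along the slide, from the grey cast drive housing (58 x 58 mm, centre at y = -112 mm, 61 mm high), out of which the square spindle stands upright, to the fixed fence.
- spindle_seat (a point): Centre of the spindle's round shoulder (30 mm across, 66 mm above the bench), on which the crank's hub rests when fully home. On it stands a 14 mm square, 18 mm high (top edge chamfered), then a round pilot nose 13.6 mm across, 7 mm high, its last 4 mm coned to 7 mm. The square stands at any angle about the vertical; it is not measured (axes here are the jig's): feel for it.
- guide_face (a point): Middle of the sliding guide's face that meets the carton (112 mm wide, 30 mm high), 43 mm above the bench. One full turn of the crank, clockwise from above, moves it 30 mm along the jig's y toward the fence; it starts 1.7 to 2.5 turns from tight, and stays where it is when the crank is let go.
- guide: The sliding guide on two rails, with a stiff spring-backed pressure plate as its face (gives 1 mm per 100 N); origin at the foot of its face. The robot must not push it. Felt at the crank handle, along its path while winding: 2 to 4 N with the guide running free (more the faster), 1 N more for every 14 N of squeeze on the carton: 5 to 8 N is snug; at 11 N (120 N squeeze) the carton is crushed.
- fence_face (a point): Middle of the fixed fence's face that meets the carton (116 mm wide, 36 mm high), 42 mm above the bench, at y = 130 mm in the jig.
- carton_mid (a point): Centre of the brown cardboard carton, 95 x 62 x 48 mm, lying on the jig's bed between guide and fence with its 62 mm width along the slide; axes along its sides, x the long one. It slides on the bed when the guide pushes it.
- carton: The same carton; origin at the centre of its underside. Tight in the jig, its centre lies 31 mm from the fence face.
- crank_foot (a point): Centre of the underside of the crank's hub. Loose crank, 0.37 kg, standing upright on its hub on the bench. Round hub, 40 mm across, 32 mm high, with a blind square socket from below, 15.2 mm wide, 27 mm deep, sides along x and y. x toward the handle, z up. The arm (20 mm wide, 19 to 30 mm above the foot) runs along +x. Fully home, this point is at spindle_seat.
- crank_neck (a point): Middle of the neck on top of the hub, by which the crank can be lifted and turned: a block 30 mm along x and 24 mm along y, from 32 to 58 mm above the foot; this point is 45 mm above the foot, on the socket's axis. Axes as crank_foot.
- crank_handle (a point): Middle of the crank's upright black handle, a sleeve 22 mm across that turns freely on its own pin, from 34 to 81 mm above the foot; this point is 57.5 mm above the foot and 65 mm from the socket's axis along x. Axes as crank_foot.
- crank: The crank itself; origin and axes as crank_foot. Pressing it down with over 40 N while its socket is not yet down over the square damages the spindle. Rubbed lightly, the spindle stays put: it takes 0.15 N m to turn.
- stamp: Hand stamp, 30 x 52 x 80 mm, behind the jig; a bystander. Origin under its centre.
- inkpad: Flat ink pad tin, 58 x 90 x 17 mm, behind the jig; a bystander. Origin under its centre.
- plug: Black cable connector standing on end, 27 mm across, 53 mm high; a bystander. Origin under its centre.
- notes: Pad of sticky notes, 76 x 76 x 14 mm, in front; a bystander. Origin under its centre.
Not all that is in view belongs to the job. Leave any green look-alike of the crank alone.

How it is judged:
On the way, in this order (a step that is already met when the one before it is completed fails the run):
1. the crank is fully home on the spindle: hub on the shoulder, upright (z of crank_foot in the frame of jig below 0.0695 m and horizontal distance between crank_foot and spindle_seat below 0.003 m and angle between crank_foot's own z axis and vertical below 0.07 rad), for 0.2 s.
2. with the crank on the spindle, the guide presses the carton against the fence (all of step 1 and contact force between guide and carton above 10 N and y of carton_mid in the frame of jig above 0.096 m), for 0.2 s.
At the end, for the whole second after the job is handed in: The crank sits on the spindle with its hub within 3.5 mm of the shoulder, within 3 mm of the axis and upright within 4 degrees; the guide presses the carton with more than 10 N and the carton is against the fence (within 3 mm); carton flat (within 3 degrees) and everything at rest (all of step 2 and angle between carton's own z axis and vertical below 0.05 rad and linear speed of each of carton, crank below 0.01 m/s); the robot touches nothing.
It fails at once if the carton is crushed: the guide presses it with more than 120 N (contact force between guide and carton above 120 N).
It fails at once if the crank is forced onto the end of the square: more than 40 N while it has not gone down over it (contact force between crank and jig above 40 N and z of crank_foot in the frame of jig above 0.082 m).
It fails at once if the robot pushes on the guide (over 5 N) instead of using the crank (contact force between any of the fingers, the arm and guide above 5 N).
It fails at once if the robot pushes on the carton (over 5 N) (contact force between any of the fingers, the arm and carton above 5 N).
It fails at once if a bystander is moved by more than 20 mm (distance of any of stamp, inkpad, plug, notes from where it was at the start of the episode above 0.02 m).
It also fails if it takes over 72 s, if anything falls off the work surface, if the arm or the gripper's body presses on something with over 40 N, if the wrist force passes 120 N, or if a joint passes its speed limit or range.

## Working session

There is one attempt and no reset: what is moved stays moved. The work goes in short steps, Python scripts to look and compute and a shell command to move; the robot and the scene stay as the last step left them, time stands still between calls to the robot, and variables do not carry over. Pictures are saved under pics/ and viewed, about 8 in all and at most 12, crops included, and the job is handed in when it is done.

```bash
ls; mkdir -p pics; python3 - <<'E'
from cell import bot
import cv2
s=bot.get_state();print({k:s[k] for k in('clock','tcp_pos','tcp_rot','wrist_force','width')})
for n in('top','side'):
    c=bot.read_camera(n);cv2.imwrite(f'pics/{n}0.png',c['color'][:,:,::-1]);print(n,c['fx'],c['fy'],c['cx'],c['cy'],c['R'],c['t'])
E
```

```text
pics
{'clock': 0.0, 'tcp_pos': array([0.19050159, 0.62080557, 0.23039424]), 'tcp_rot': array([-1.33664213, -0.98597427,  0.98850662]), 'wrist_force': array([-0.76657855,  0.22656016, -0.53570397]), 'width': 1.003098007447347}
top 439.4842352808568 439.4842352808568 326.9348679787345 200.95326969279785 [[-6.61636582e-04 -9.99935406e-01  1.13466252e-02]
 [-9.85375929e-01 -1.28146960e-03 -1.70389658e-01]
 [ 1.70393192e-01 -1.12934274e-02 -9.85311432e-01]] [-0.10068777  0.58598321  1.1065115 ]
side 391.5398773133047 391.5398773133047 319.27901678122635 193.58952307626325 [[ 0.98540024 -0.16916265  0.01924477]
 [-0.05456686 -0.42087242 -0.90547715]
 [ 0.16127251  0.89120728 -0.42395845]] [-0.59359573  0.0716164   0.92542255]
```

View pics/top0.png

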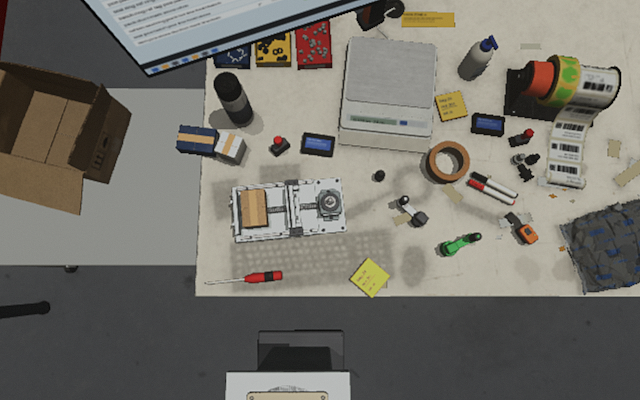

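View pics/side0.png

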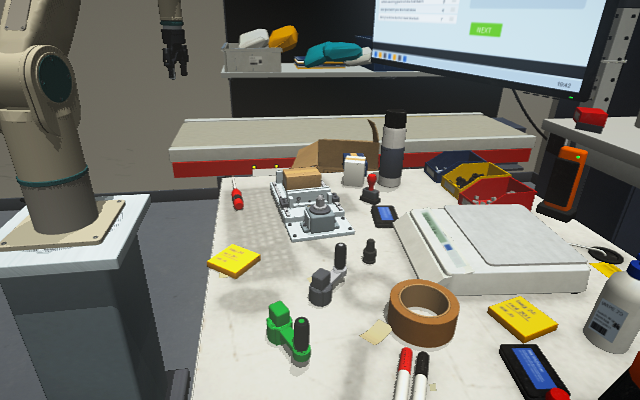

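```bash
python3 - <<'E'
import cv2,numpy as np
a=cv2.imread('pics/top0.png');b=cv2.imread('pics/side0.png')
f=lambda im,x,y,w,h,s:cv2.resize(im[y:y+h,x:x+w],None,fx=s,fy=s,interpolation=cv2.INTER_CUBIC)
A=f(a,225,170,215,75,3.7)
B=f(b,265,155,120,160,2)
B2=f(b,265,160,110,80,3.6);B3=f(b,295,235,80,80,3.6)
out=np.zeros((600,800,3),np.uint8)
out[:A.shape[0],:A.shape[1]]=A[:,:800]
out[285:285+B2.shape[0],:B2.shape[1]]=B2
out[285:285+B3.shape[0],400:400+B3.shape[1]]=B3
cv2.imwrite('pics/c1.png',out)
E
```

```text
(no output)
```

View pics/c1.png

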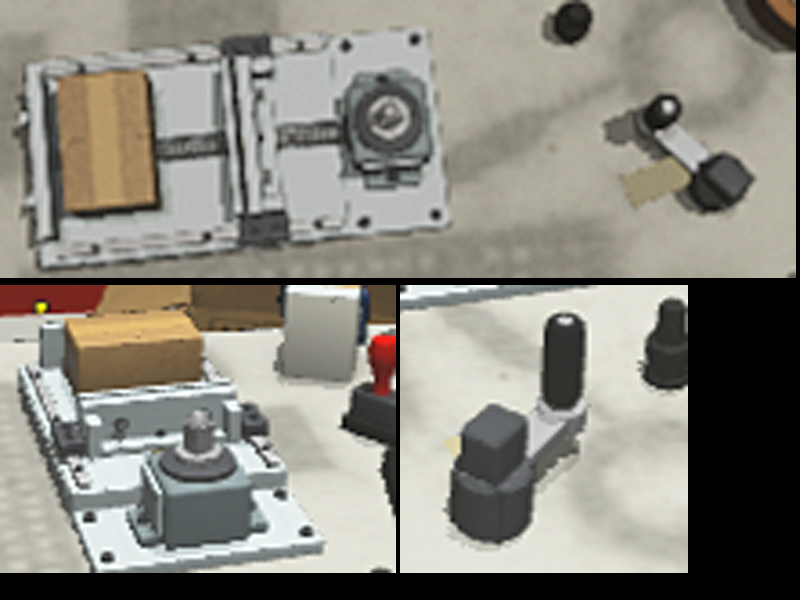

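```bash
cat > h.py <<'E'
import numpy as np, cv2
from scipy.spatial.transform import Rotation as Ro
C={'top':(439.484,326.935,200.953,[[-6.61636582e-04,-9.99935406e-01,1.13466252e-02],[-9.85375929e-01,-1.28146960e-03,-1.70389658e-01],[1.70393192e-01,-1.12934274e-02,-9.85311432e-01]],[-0.10068777,0.58598321,1.1065115]),
'side':(391.540,319.279,193.590,[[0.98540024,-0.16916265,0.01924477],[-0.05456686,-0.42087242,-0.90547715],[0.16127251,0.89120728,-0.42395845]],[-0.59359573,0.0716164,0.92542255])}
def ray(n,u,v):
    f,cx,cy,R,t=C[n];R=np.array(R);o=-R.T@np.array(t);d=R.T@np.array([(u-cx)/f,(v-cy)/f,1]);return o,d/np.linalg.norm(d)
def plane(n,u,v,z):
    o,d=ray(n,u,v);return o+d*(z-o[2])/d[2]
def tri(a,b):
    o1,d1=ray('top',*a);o2,d2=ray('side',*b)
    s=np.linalg.lstsq(np.c_[d1,-d2],o2-o1,rcond=None)[0];p,q=o1+s[0]*d1,o2+s[1]*d2
    return (p+q)/2,np.linalg.norm(p-q)
def proj(n,X):
    f,cx,cy,R,t=C[n];c=np.array(R)@X+np.array(t);return c[:2]/c[2]*f+[cx,cy]
def rel(p,R,pos,R2):
    "target TCP pos/rot -> row numbers xyz, turn from pose p,R"
    return (R.T@(np.asarray(pos)-p)/0.3).round(4),(Ro.from_matrix(R.T@R2).as_rotvec()/(np.pi/2)).round(4)
E
python3 - <<'E'
from h import *
np.set_printoptions(precision=4,suppress=True)
T=lambda u,v:((u+.5)/3.7-.5+225,(v+.5)/3.7-.5+170)
S1=lambda u,v:((u+.5)/3.6-.5+265,(v-285+.5)/3.6-.5+160)
S2=lambda u,v:((u-400+.5)/3.6-.5+295,(v-285+.5)/3.6-.5+235)
for n,a,b,z in(('neck',T(727,173),S2(495,422),.058),('handle',T(664,108),S2(566,318),.081),('nose',T(388,118),S1(198,412),.091)):
    print(n,tri(a,b),plane('top',*a,z),plane('side',*b,z))
print('bed edge',plane('top',*T(28,62),.012),plane('top',*T(428,28),.012),plane('top',*T(40,265),.012),plane('top',*T(450,228),.012))
from cell import bot
s=bot.get_state();print(Ro.from_rotvec(s['tcp_rot']).as_matrix())
E
```

```text
neck (array([ 0.5447, -0.3466,  0.0554]), np.float64(0.0002926065646858427)) [ 0.5442 -0.346   0.058 ] [ 0.5442 -0.35    0.058 ]
handle (array([ 0.5882, -0.2989,  0.0804]), np.float64(0.0028222380403054364)) [ 0.5866 -0.2986  0.081 ] [ 0.5894 -0.2996  0.081 ]
nose (array([ 0.5805, -0.1068,  0.09  ]), np.float64(0.005310454364328924)) [ 0.5776 -0.1066  0.091 ] [ 0.5828 -0.1083  0.091 ]
bed edge [0.6328 0.1579 0.012 ] [ 0.6591 -0.1378  0.012 ] [0.483  0.1438 0.012 ] [ 0.51   -0.1529  0.012 ]
[[ 0.2934 -0.0005 -0.956 ]
 [ 0.956  -0.0017  0.2934]
 [-0.0017 -1.     -0.    ]]
```

```bash
python3 -m creep '[{"jaw":0.7,"xyz":[-0.5,0,-0.99],"turn":[0,0.66,0]},{"jaw":0.7,"xyz":[-0.5,0,-0.99],"turn":[0,0.66,0]},{"jaw":0.7,"xyz":[-0.5,0,-0.99],"turn":[0,0.66,0]},{"jaw":0.7,"xyz":[-0.5,0,-0.99],"turn":[0,0.66,0]},{"jaw":0.7,"xyz":[-0.5,0,-0.99],"turn":[0,0.66,0]},{"jaw":0.7,"xyz":[-0.5,0,-0.99],"turn":[0,0.66,0]},{"jaw":0.7,"xyz":[-0.5,0,-0.99],"turn":[0,0.66,0]},{"jaw":0.7,"xyz":[-0.5,0,-0.99],"turn":[0,0.66,0]}]'
cat > to.py <<'E'
import sys
from h import *
from cell import bot
# usage: to.py x y z jaw_angle_deg  -> numbers for the row; tool pointing down
x,y,z,a=map(float,sys.argv[1:5]);a=np.radians(a)
s=bot.get_state();R=Ro.from_rotvec(s['tcp_rot']).as_matrix()
X=np.array([np.cos(a),np.sin(a),0]);Y=np.array([0,0,-1.]);R2=np.c_[X,Y,np.cross(X,Y)]
print('clock',s['clock'],'tcp',s['tcp_pos'].round(4),'ang',np.degrees(np.arctan2(R[1,0],R[0,0])).round(2),'F',s['wrist_force'].round(2),'M',s['torque'].round(3),'w',round(s['width'],3),'q',s['q'].round(2))
print(*rel(s['tcp_pos'],R,[x,y,z],R2))
E
python3 to.py 0.54 0.1 0.22 -42.4; python3 to.py 0.545 -0.347 0.22 -42.4
```

```text
clock: 0.9
tcp_pos: [0.4352, 0.3846, 0.2308]
tcp_rot: [-1.569, -0.178, 0.175]
wrist_force: [0.2, -0.7, -0.3]
width: 0.701
clock 0.9 tcp [0.4352 0.3846 0.2308] ang 12.85 F [ 0.2  -0.67 -0.33] M [-0.002  0.001  0.005] w 0.701 q [-0.99  0.55  0.33  1.72 -0.21  0.91 -0.35]
[ 0.1296  0.0419 -1.0023] [0.0028 0.6139 0.0025]
clock 0.9 tcp [0.4352 0.3846 0.2308] ang 12.85 F [ 0.2  -0.67 -0.33] M [-0.002  0.001  0.005] w 0.701 q [-0.99  0.55  0.33  1.72 -0.21  0.91 -0.35]
[-0.1856  0.0495 -2.4586] [0.0028 0.6139 0.0025]
```

```bash
python3 -m creep '[{"jaw":0.7,"xyz":[0.13,0,-1],"turn":[0,0.61,0]},{"jaw":0.7,"xyz":[0.13,0,-1],"turn":[0,0.61,0]},{"jaw":0.7,"xyz":[0.13,0,-1],"turn":[0,0.61,0]},{"jaw":0.7,"xyz":[0.13,0,-1],"turn":[0,0.61,0]},{"jaw":0.7,"xyz":[0.13,0,-1],"turn":[0,0.61,0]},{"jaw":0.7,"xyz":[0.13,0,-1],"turn":[0,0.61,0]},{"jaw":0.7,"xyz":[0.13,0,-1],"turn":[0,0.61,0]}]'
python3 to.py 0.54 -0.2 0.2 -42.4;python3 to.py 0.545 -0.347 0.15 -42.4
```

```text
clock: 1.6
tcp_pos: [0.5415, 0.094, 0.2331]
tcp_rot: [-1.498, 0.578, -0.59]
wrist_force: [-0.4, -0.1, -0.3]
width: 0.701
clock 1.6 tcp [0.5415 0.094  0.2331] ang -42.74 F [-0.36 -0.07 -0.31] M [-0.     0.016  0.002] w 0.701 q [-0.63  0.55  0.61  1.81 -0.38  0.9  -0.59]
[ 0.6602  0.119  -0.7227] [ 0.0022 -0.0038  0.006 ]
clock 1.6 tcp [0.5415 0.094  0.2331] ang -42.74 F [-0.36 -0.07 -0.31] M [-0.     0.016  0.002] w 0.701 q [-0.63  0.55  0.61  1.81 -0.38  0.9  -0.59]
[ 1.0033  0.2902 -1.0707] [ 0.0022 -0.0038  0.006 ]
```

```bash
python3 -m creep '[{"jaw":0.7,"xyz":[1,0.2,-1],"turn":[0,0,0]},{"jaw":0.7,"xyz":[1,0.2,-1],"turn":[0,0,0]},{"jaw":0.7,"xyz":[1,0.2,-1],"turn":[0,0,0]},{"jaw":0.7,"xyz":[1,0.2,-1],"turn":[0,0,0]},{"jaw":0.7,"xyz":[1,0.2,-1],"turn":[0,0,0]},{"jaw":0.7,"xyz":[1,0.2,-1],"turn":[0,0,0]},{"jaw":0.7,"xyz":[1,0.2,-1],"turn":[0,0,0]},{"jaw":0.7,"xyz":[1,0.25,-1],"turn":[0,0,0]},{"jaw":0.7,"xyz":[1,0.29,-1],"turn":[0,0,0]},{"jaw":0.7,"xyz":[1,0.29,-1],"turn":[0,0,0]}]'
python3 to.py 0.545 -0.347 0.095 -42.4;python3 to.py 0.545 -0.347 0.036 -42.4
python3 - <<'E'
from cell import bot
from h import *
s=bot.get_state()
o=[]
for n in('top','side'):
    im=bot.read_camera(n)['color'][:,:,::-1]
    u,v=proj(n,np.array([.55,-.33,.05])).astype(int);print(n,u-45,v-50)
    o.append(cv2.resize(im[v-50:v+40,u-45:u+45],(400,400),interpolation=cv2.INTER_CUBIC))
    print(proj(n,s['tcp_pos']))
cv2.imwrite('pics/c2.png',np.hstack(o))
E
```

```text
clock: 2.6
tcp_pos: [0.5551, -0.3364, 0.1467]
tcp_rot: [-1.5, 0.587, -0.592]
wrist_force: [-0.9, -0.3, -0.6]
width: 0.701
clock 2.6 tcp [ 0.5551 -0.3364  0.1467] ang -43.11 F [-0.93 -0.25 -0.61] M [ 0.08   0.116 -0.023] w 0.701 q [ 0.21  0.77  0.49  1.61 -0.44  0.86  0.12]
[-0.0017  0.1728 -0.0475] [ 0.0055 -0.0079  0.0045]
clock 2.6 tcp [ 0.5551 -0.3364  0.1467] ang -43.11 F [-0.93 -0.25 -0.61] M [ 0.08   0.116 -0.023] w 0.701 q [ 0.21  0.77  0.49  1.61 -0.44  0.86  0.12]
[-0.0031  0.3695 -0.0458] [ 0.0055 -0.0079  0.0045]
top 369 164
[425.14701097 206.91951196]
side 277 219
[327.16967488 223.5883405 ]
```

View pics/c2.png

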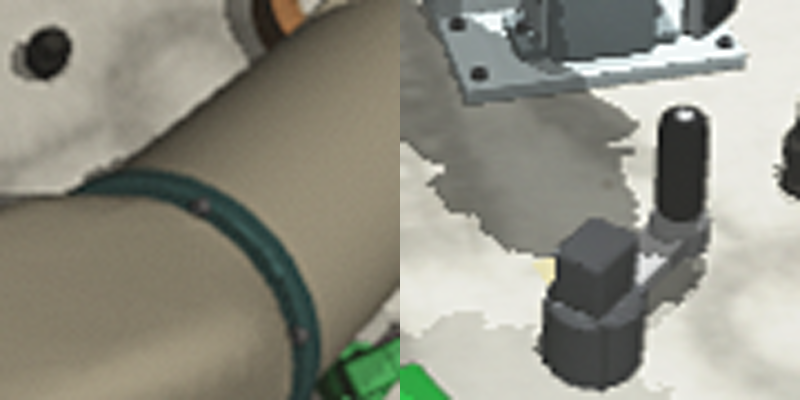

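```bash
python3 -m creep '[{"jaw":0.7,"xyz":[-0.001,0.15,-0.047],"turn":[0,-0.008,0]},{"jaw":0.7,"xyz":[-0.001,0.25,-0.047],"turn":[0.005,-0.008,0.005]},{"jaw":0.7,"xyz":[-0.003,0.33,-0.046],"turn":[0.005,-0.008,0.005]},{"jaw":0.7,"xyz":[-0.003,0.38,-0.046],"turn":[0.005,-0.008,0.005]},{"jaw":0.7,"xyz":[-0.003,0.38,-0.046],"turn":[0.005,-0.008,0.005]}]'
python3 to.py 0.545 -0.347 0.032 -42.4
python3 - <<'E'
from cell import bot
from h import *
im=bot.read_camera('side')['color'][:,:,::-1]
cv2.imwrite('pics/c3.png',cv2.resize(im[219:309,277:367],(500,500),interpolation=cv2.INTER_CUBIC))
E
```

```text
clock: 3.2
tcp_pos: [0.5482, -0.338, 0.0331]
tcp_rot: [-1.488, 0.574, -0.57]
wrist_force: [-0.4, 0.0, -0.5]
width: 0.702
clock 3.2 tcp [ 0.5482 -0.338   0.0331] ang -41.92 F [-0.38  0.03 -0.52] M [ 0.005 -0.002  0.036] w 0.702 q [ 0.29  0.91  0.39  1.67 -0.52  0.67  0.23]
[ 0.0122  0.0034 -0.0293] [-0.0031  0.0053 -0.003 ]
```

View pics/c3.png

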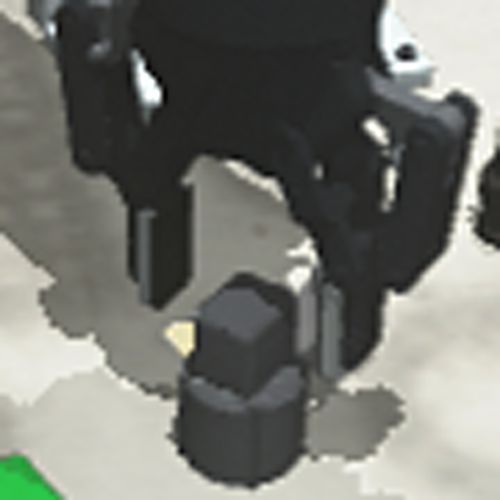

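```bash
python3 -m creep '[{"jaw":0.7,"xyz":[0.012,0.003,-0.029],"turn":[0,0.005,0]},{"jaw":0.7,"xyz":[0.012,0.003,-0.029],"turn":[-0.003,0.005,-0.003]},{"jaw":0.7,"xyz":[0.012,0.003,-0.029],"turn":[-0.003,0.005,-0.003]}]'
python3 to.py 0.545 -0.347 0.032 -42.4
```

```text
clock: 3.55
tcp_pos: [0.5461, -0.3488, 0.0348]
tcp_rot: [-1.494, 0.576, -0.583]
wrist_force: [-0.3, 0.8, -0.2]
width: 0.703
clock 3.55 tcp [ 0.5461 -0.3488  0.0348] ang -42.42 F [-0.27  0.75 -0.19] M [ 0.007  0.017 -0.02 ] w 0.703 q [ 0.3   0.91  0.4   1.67 -0.52  0.66  0.23]
[-0.0068  0.0093  0.0018] [-0.0001 -0.0002  0.003 ]
```

```bash
python3 -m creep '[{"jaw":0,"xyz":[-0.003,0.004,0],"turn":[0,0,0]},{"jaw":0,"xyz":[-0.003,0.004,0],"turn":[0,0,0]},{"jaw":0,"xyz":[-0.003,0.004,0],"turn":[0,0,0]},{"jaw":0,"xyz":[-0.003,0.004,0],"turn":[0,0,0]},{"jaw":0,"xyz":[-0.003,0.004,0],"turn":[0,0,0]},{"jaw":0,"xyz":[-0.003,0.004,0],"turn":[0,0,0]},{"jaw":0,"xyz":[-0.003,0.004,0],"turn":[0,0,0]},{"jaw":0,"xyz":[-0.003,0.004,0],"turn":[0,0,0]}]'
python3 to.py 0.545 -0.347 0.16 -42.4
```

```text
clock: 4.35
tcp_pos: [0.5455, -0.3482, 0.034]
tcp_rot: [-1.493, 0.576, -0.583]
wrist_force: [-0.7, 1.7, 5.5]
width: 0.269
clock 4.35 tcp [ 0.5455 -0.3482  0.034 ] ang -42.43 F [-0.71  1.71  5.54] M [ 0.214  0.228 -0.027] w 0.269 q [ 0.3   0.91  0.4   1.67 -0.52  0.66  0.23]
[-0.0018 -0.4201  0.002 ] [-0.0003 -0.0003  0.003 ]
```

```bash
python3 -m creep '[{"jaw":0,"xyz":[0,-0.1,0],"turn":[0,0,0]},{"jaw":0,"xyz":[0,-0.2,0],"turn":[0,0,0]},{"jaw":0,"xyz":[0,-0.32,0],"turn":[0,0,0]},{"jaw":0,"xyz":[0,-0.42,0],"turn":[0,0,0]},{"jaw":0,"xyz":[0,-0.42,0],"turn":[0,0,0]}]'
python3 to.py 0.581 -0.107 0.16 -42.4
```

```text
clock: 4.85
tcp_pos: [0.5469, -0.3496, 0.1635]
tcp_rot: [-1.495, 0.57, -0.589]
wrist_force: [1.1, -1.6, -4.1]
width: 0.266
clock 4.85 tcp [ 0.5469 -0.3496  0.1635] ang -42.42 F [ 1.13 -1.56 -4.09] M [-0.155  0.021 -0.017] w 0.266 q [ 0.24  0.75  0.5   1.61 -0.43  0.89  0.16]
[-0.4619  0.0071  0.6736] [-0.0008 -0.0002  0.0076]
```

```bash
python3 -m creep '[{"jaw":0,"xyz":[-0.1,0,0.14],"turn":[0,0,0]},{"jaw":0,"xyz":[-0.2,0,0.28],"turn":[0,0,0]},{"jaw":0,"xyz":[-0.29,0,0.42],"turn":[0,0,0]},{"jaw":0,"xyz":[-0.38,0,0.55],"turn":[0,0,0]},{"jaw":0,"xyz":[-0.46,0,0.67],"turn":[0,0,0]},{"jaw":0,"xyz":[-0.46,0,0.67],"turn":[0,0,0]},{"jaw":0,"xyz":[-0.46,0,0.67],"turn":[0,0,0]}]'
python3 to.py 0.581 -0.107 0.15 -42.4
python3 - <<'E'
from cell import bot
from h import *
o=[]
for n in('top','side'):
    im=bot.read_camera(n)['color'][:,:,::-1]
    u,v=proj(n,np.array([.58,-.107,.11])).astype(int);print(n,u-30,v-35)
    o.append(cv2.resize(im[v-35:v+45,u-40:u+40],(400,400),interpolation=cv2.INTER_CUBIC)); print(n,u-40,v-35)
cv2.imwrite('pics/c4.png',np.hstack(o))
E
```

```text
clock: 5.55
tcp_pos: [0.5799, -0.1058, 0.1601]
tcp_rot: [-1.497, 0.57, -0.583]
wrist_force: [0.4, -0.5, -3.3]
width: 0.272
clock 5.55 tcp [ 0.5799 -0.1058  0.1601] ang -42.19 F [ 0.36 -0.51 -3.25] M [-0.141  0.064 -0.052] w 0.272 q [-0.2   0.68  0.53  1.78 -0.45  0.79 -0.18]
[ 0.0051  0.0336 -0.0004] [0.0003 0.0023 0.0058]
top 299 164
top 289 164
side 288 152
side 278 152
```

View pics/c4.png

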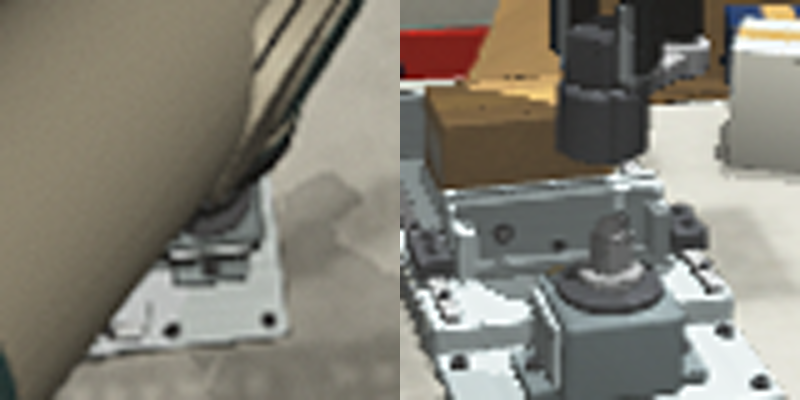

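```bash
python3 - <<'E'
from h import *
np.set_printoptions(precision=4,suppress=True)
S=lambda u,v:((u-400+.5)/5-.5+278,(v+.5)/5-.5+152)
I=lambda p:((p[0]+.5-278)*5+400,(p[1]+.5-152)*5)
for z in(.126,.158,.091,.066): print(z,I(proj('side',np.array([.58,-.106,z]))))
print('hub foot',plane('side',*S(600,143),.126),'nose',plane('side',*S(614,213),.091),'shoulder',plane('side',*S(611,277),.066), 'collar',plane('side',*S(610,287),.061))
E
```

```text
0.126 (np.float64(605.0574493034077), np.float64(144.12752792544097))
0.158 (np.float64(606.4026890578989), np.float64(76.9273237587997))
0.091 (np.float64(603.6332697515345), np.float64(215.27109645017163))
0.066 (np.float64(602.6448625723062), np.float64(264.64606029745653))
hub foot [ 0.5781 -0.105   0.126 ] nose [ 0.5852 -0.1048  0.091 ] shoulder [ 0.5818 -0.1193  0.066 ] collar [ 0.5814 -0.1194  0.061 ]
```

```bash
python3 - <<'E'
from h import *
a=cv2.imread('pics/top0.png')[187:217,315:345]
from cell import bot
b=cv2.imread('pics/side0.png')[183:223,300:340]
o=[cv2.resize(a,(390,390),interpolation=cv2.INTER_LANCZOS4),cv2.resize(b,(400,390),interpolation=cv2.INTER_LANCZOS4)]
o=[cv2.convertScaleAbs(i,alpha=1.5,beta=0) for i in o]
cv2.imwrite('pics/c5.png',np.hstack(o))
for n in('top','side'):
  for x,y in((.580,-.107),(.584,-.107),(.584,-.111)):
    print(n,x,y,[((proj(n,np.array([x,y,z]))-((315,187) if n=='top' else (300,183))+.5)*(13 if n=='top' else [10,9.75])).round(0) for z in(.066,.084,.091)])
E
```

```text
top 0.58 -0.107 [array([195., 205.]), array([197., 189.]), array([197., 183.])]
top 0.584 -0.107 [array([195., 185.]), array([197., 169.]), array([197., 163.])]
top 0.584 -0.111 [array([215., 185.]), array([217., 169.]), array([218., 163.])]
side 0.58 -0.107 [array([186., 216.]), array([187., 147.]), array([188., 119.])]
side 0.584 -0.107 [array([203., 215.]), array([205., 146.]), array([205., 118.])]
side 0.584 -0.111 [array([206., 222.]), array([208., 153.]), array([208., 126.])]
```

View pics/c5.png

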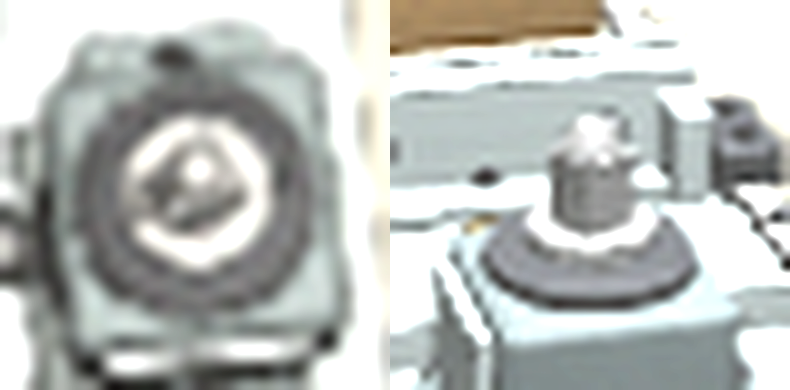

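```bash
python3 to.py 0.5855 -0.1095 0.128 -42.4
```

```text
clock 5.65 tcp [ 0.5797 -0.1093  0.161 ] ang -42.49 F [-0.34 -0.99 -3.31] M [-0.016  0.062  0.057] w 0.269 q [-0.19  0.68  0.53  1.78 -0.45  0.79 -0.18]
[0.0134 0.1101 0.0127] [ 0.0006 -0.001   0.0071]
```

```bash
python3 -m creep '[{"jaw":0,"xyz":[0.0134,0.03,0.0127],"turn":[0,0,0]},{"jaw":0,"xyz":[0.0134,0.07,0.0127],"turn":[0,0,0.007]},{"jaw":0,"xyz":[0.0134,0.11,0.0127],"turn":[0,0,0.007]},{"jaw":0,"xyz":[0.0134,0.11,0.0127],"turn":[0,0,0.007]},{"jaw":0,"xyz":[0.0134,0.11,0.0127],"turn":[0,0,0.007]}]'
python3 to.py 0.5855 -0.1095 0.12 -42.4
python3 - <<'E'
from cell import bot
from h import *
im=bot.read_camera('side')['color'][:,:,::-1]
cv2.imwrite('pics/c6.png',cv2.convertScaleAbs(cv2.resize(im[165:225,290:350],(600,600),interpolation=cv2.INTER_LANCZOS4),alpha=1.5,beta=0))
E
```

```text
clock: 6.15
tcp_pos: [0.5849, -0.1098, 0.1273]
tcp_rot: [-1.493, 0.582, -0.579]
wrist_force: [0.4, -1.4, -3.3]
width: 0.269
clock 6.15 tcp [ 0.5849 -0.1098  0.1273] ang -42.53 F [ 0.44 -1.37 -3.28] M [-0.033  0.019  0.001] w 0.269 q [-0.17  0.73  0.5   1.78 -0.48  0.75 -0.16]
[0.0007 0.0243 0.0021] [ 0.0012 -0.0015 -0.0007]
```

View pics/c6.png

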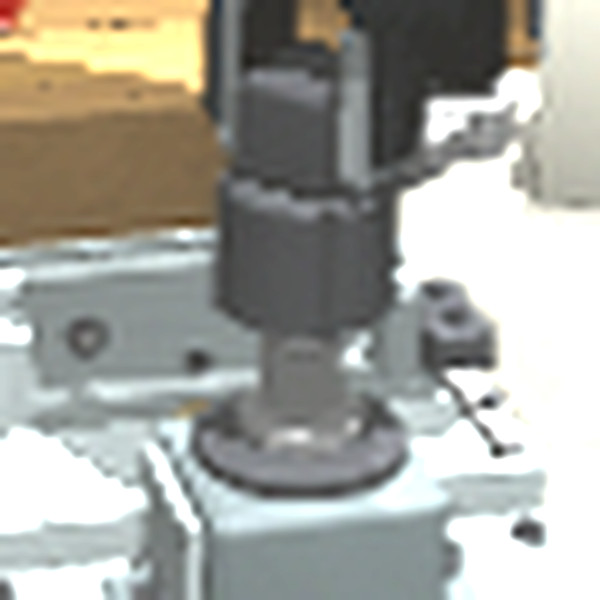

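```bash
python3 -m creep '[{"jaw":0,"xyz":[0,0.01,0],"turn":[0,0,0]},{"jaw":0,"xyz":[0,0.02,0],"turn":[0,0,0]},{"jaw":0,"xyz":[0,0.03,0],"turn":[0,0,0]},{"jaw":0,"xyz":[0,0.03,0],"turn":[0,0,0]}]'
python3 to.py 0.5855 -0.1095 0.116 -42.4
```

```text
clock: 6.6
tcp_pos: [0.5851, -0.1085, 0.1184]
tcp_rot: [-1.492, 0.581, -0.578]
wrist_force: [-0.4, 2.7, -5.3]
width: 0.263
clock 6.6 tcp [ 0.5851 -0.1085  0.1184] ang -42.48 F [-0.39  2.75 -5.33] M [ 0.598  0.029 -0.013] w 0.263 q [-0.16  0.75  0.49  1.79 -0.49  0.74 -0.15]
[ 0.0031  0.008  -0.0016] [ 0.0003 -0.0009 -0.0011]
```

```bash
python3 -m creep '[{"jaw":0,"xyz":[-0.0045,0,0.005],"turn":[0,0,0]},{"jaw":0,"xyz":[-0.0045,0.005,0.005],"turn":[0,0,0]},{"jaw":0,"xyz":[-0.0045,0.01,0.005],"turn":[0,0,0]},{"jaw":0,"xyz":[-0.0045,0.01,0.005],"turn":[0,0,0]}]'
python3 to.py 0.5855 -0.1095 0.116 -42.4
```

```text
clock: 7.0
tcp_pos: [0.5857, -0.1065, 0.1166]
tcp_rot: [-1.491, 0.58, -0.579]
wrist_force: [-1.7, 2.7, 5.5]
width: 0.269
clock 7.0 tcp [ 0.5857 -0.1065  0.1166] ang -42.49 F [-1.75  2.73  5.53] M [ 0.432  0.525 -0.047] w 0.269 q [-0.16  0.75  0.49  1.79 -0.5   0.73 -0.15]
[ 0.0064  0.0021 -0.0078] [-0.0005 -0.0009 -0.0006]
```

```bash
python3 -m creep '[{"jaw":0,"xyz":[-0.001,0.003,0.001],"turn":[0,0.045,0]},{"jaw":0,"xyz":[-0.001,0.003,0.001],"turn":[0,0.09,0]},{"jaw":0,"xyz":[-0.001,0.003,0.001],"turn":[0,0.13,0]}]'
python3 to.py 0.5855 -0.1095 0.116 -54
```

```text
clock: 7.3
tcp_pos: [0.5857, -0.1071, 0.1163]
tcp_rot: [-1.441, 0.74, -0.741]
wrist_force: [-0.5, -1.0, -2.7]
width: 0.266
clock 7.3 tcp [ 0.5857 -0.1071  0.1163] ang -54.37 F [-0.51 -0.99 -2.69] M [-0.174  0.121  0.027] w 0.266 q [-0.19  0.76  0.54  1.79 -0.55  0.75 -0.31]
[ 0.0061  0.0009 -0.0054] [-0.0003 -0.0041  0.0003]
```

```bash
python3 -m creep '[{"jaw":0,"xyz":[0,0.005,0],"turn":[0,0,0]},{"jaw":0,"xyz":[0,0.01,0],"turn":[0,0,0]},{"jaw":0,"xyz":[0,0.01,0],"turn":[0,0,0]}]'
python3 to.py 0.5855 -0.1095 0.1 -54
```

```text
clock: 7.6
tcp_pos: [0.5853, -0.1071, 0.1127]
tcp_rot: [-1.442, 0.74, -0.739]
wrist_force: [-1.4, -0.6, -4.0]
width: 0.267
clock 7.6 tcp [ 0.5853 -0.1071  0.1127] ang -54.31 F [-1.4  -0.55 -4.04] M [ 0.059  0.302 -0.029] w 0.267 q [-0.19  0.77  0.54  1.79 -0.56  0.74 -0.3 ]
[ 0.0068  0.0424 -0.0041] [ 0.0002 -0.0035 -0.0001]
```

```bash
python3 -m creep '[{"jaw":0,"xyz":[0,0.01,0],"turn":[0,0,0]},{"jaw":0,"xyz":[0,0.02,0],"turn":[0,0,0]},{"jaw":0,"xyz":[0,0.02,0],"turn":[0,0,0]}]'
python3 to.py 0.5855 -0.1095 0.1 -54
```

```text
clock: 7.9
tcp_pos: [0.5851, -0.1071, 0.1061]
tcp_rot: [-1.442, 0.74, -0.739]
wrist_force: [-0.7, 0.4, -5.5]
width: 0.267
clock 7.9 tcp [ 0.5851 -0.1071  0.1061] ang -54.3 F [-0.66  0.42 -5.52] M [0.025 0.123 0.027] w 0.267 q [-0.19  0.78  0.53  1.79 -0.56  0.73 -0.3 ]
[ 0.0072  0.0203 -0.0037] [ 0.0005 -0.0034 -0.0003]
```

```bash
python3 -m creep '[{"jaw":0,"xyz":[0,0.01,0],"turn":[0,0,0]},{"jaw":0,"xyz":[0,0.018,0],"turn":[0,0,0]},{"jaw":0,"xyz":[0,0.022,0],"turn":[0,0,0]},{"jaw":0,"xyz":[0,0.022,0],"turn":[0,0,0]}]'
python3 to.py 0.5855 -0.1095 0.1 -54
```

```text
clock: 8.3
tcp_pos: [0.5852, -0.1071, 0.1]
tcp_rot: [-1.441, 0.74, -0.739]
wrist_force: [-1.9, 0.3, 2.7]
width: 0.267
clock 8.3 tcp [ 0.5852 -0.1071  0.1   ] ang -54.31 F [-1.94  0.34  2.72] M [0.203 0.643 0.027] w 0.267 q [-0.18  0.78  0.53  1.8  -0.57  0.72 -0.29]
[ 0.0071  0.     -0.0038] [ 0.0002 -0.0034 -0.0004]
```

```bash
python3 -m creep '[{"jaw":0,"xyz":[0,0.004,0],"turn":[0,0,0]},{"jaw":0.6,"xyz":[0,0.004,0],"turn":[0,0,0]},{"jaw":0.6,"xyz":[0,0,0],"turn":[0,0,0]},{"jaw":0.6,"xyz":[0,0,0],"turn":[0,0,0]},{"jaw":0.6,"xyz":[0,0,0],"turn":[0,0,0]},{"jaw":0.6,"xyz":[0,-0.05,0],"turn":[0,0,0]},{"jaw":0.6,"xyz":[0,-0.13,0],"turn":[0,0,0]},{"jaw":0.6,"xyz":[0,-0.22,0],"turn":[0,0,0]},{"jaw":0.6,"xyz":[0,-0.22,0.1],"turn":[0,0,0]},{"jaw":0.6,"xyz":[0,-0.22,0.217],"turn":[0,0,0]},{"jaw":0.6,"xyz":[0,-0.22,0.217],"turn":[0,0,0]}]'
python3 to.py 0.638 -0.0692 0.106 -54.3
python3 - <<'E'
from cell import bot
from h import *
im=bot.read_camera('side')['color'][:,:,::-1]
cv2.imwrite('pics/c7.png',cv2.resize(im[140:240,270:380],(770,700),interpolation=cv2.INTER_CUBIC)[:600])
E
```

```text
clock: 9.4
tcp_pos: [0.6423, -0.0642, 0.1669]
tcp_rot: [-1.439, 0.732, -0.736]
wrist_force: [0.2, 0.8, -0.7]
width: 0.597
clock 9.4 tcp [ 0.6423 -0.0642  0.1669] ang -53.92 F [ 0.23  0.79 -0.74] M [0.081 0.068 0.017] w 0.597 q [-0.28  0.76  0.59  1.61 -0.51  0.92 -0.44]
[ 0.005   0.2029 -0.0225] [-0.0031  0.0042  0.0002]
```

View pics/c7.png

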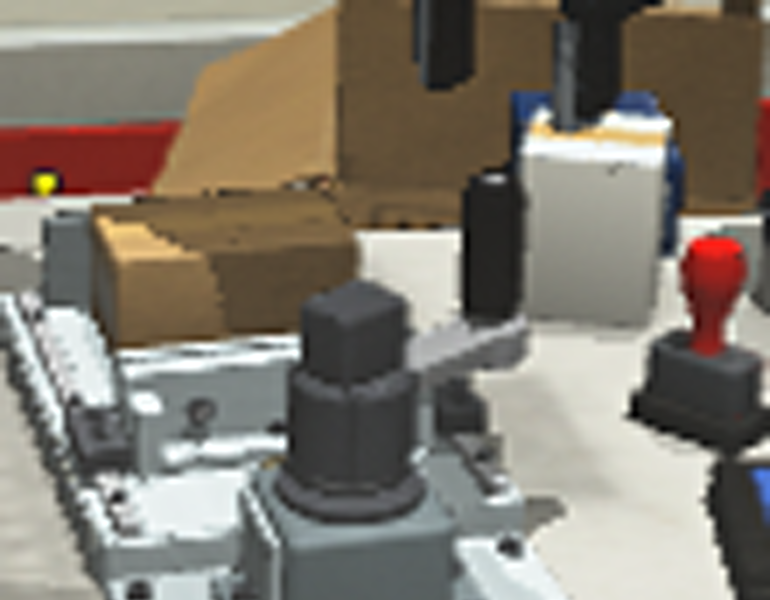

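```bash
python3 -m creep '[{"jaw":0.6,"xyz":[0.005,0.05,-0.022],"turn":[0,0,0]},{"jaw":0.6,"xyz":[0.005,0.13,-0.022],"turn":[0,0,0]},{"jaw":0.6,"xyz":[0.005,0.2,-0.022],"turn":[0,0,0]},{"jaw":0.6,"xyz":[0.005,0.2,-0.022],"turn":[0,0,0]},{"jaw":0,"xyz":[0.005,0.2,-0.022],"turn":[0,0,0]},{"jaw":0,"xyz":[0.005,0.2,-0.022],"turn":[0,0,0]},{"jaw":0,"xyz":[0.005,0.2,-0.022],"turn":[0,0,0]},{"jaw":0,"xyz":[0.005,0.2,-0.022],"turn":[0,0,0]},{"jaw":0,"xyz":[0.005,0.2,-0.022],"turn":[0,0,0]},{"jaw":0,"xyz":[0.005,0.2,-0.022],"turn":[0,0,0]}]'
cat > wind.py <<'E'
from h import *
from cell import bot
import sys
np.set_printoptions(suppress=True)
cx,cy,r=.5852,-.1071,.065
s=bot.get_state();R=Ro.from_rotvec(s['tcp_rot']).as_matrix();p=s['tcp_pos'];d=p[:2]-[cx,cy]
th=np.arctan2(d[1],d[0]);F=s['wrist_force'];t=np.array([np.sin(th),-np.cos(th)]) # clockwise tangent
print('clock',s['clock'],'ang',np.degrees(th).round(1),'rad',np.hypot(*d).round(4),'z',p[2].round(4),'drag',(-F[:2]@t).round(2),'radial',(F[:2]@d/np.hypot(*d)).round(2),'F',F.round(1),'w',round(s['width'],3))
st,n=float(sys.argv[1]),int(sys.argv[2])
for k in range(1,n+1):
    a=th-np.radians(st*k);v=R.T@np.array([cx+r*np.cos(a)-p[0],cy+r*np.sin(a)-p[1],0])/.3;print(st*k,v.round(3))
E
python3 wind.py 15 12
```

```text
clock: 10.45
tcp_pos: [0.6365, -0.072, 0.1077]
tcp_rot: [-1.441, 0.733, -0.738]
wrist_force: [0.4, -0.1, 5.6]
width: 0.24
clock 10.45 ang 34.4 rad 0.0622 z 0.1077 drag -0.26 radial 0.29 F [ 0.4 -0.1  5.6] w 0.24
15.0 [0.056 0.    0.   ]
30.0 [ 0.108  0.    -0.023]
45.0 [ 0.152  0.    -0.058]
60.0 [ 0.185 -0.    -0.104]
75.0 [ 0.205 -0.    -0.157]
90.0 [ 0.211 -0.    -0.213]
105.0 [ 0.202 -0.    -0.269]
120.0 [ 0.179 -0.001 -0.321]
135.0 [ 0.143 -0.001 -0.365]
150.0 [ 0.097 -0.001 -0.398]
165.0 [ 0.045 -0.001 -0.418]
180.0 [-0.012 -0.001 -0.424]
```

```bash
python3 -m creep '[{"jaw":0,"xyz":[0.056,-0.004,0],"turn":[0,0,0]},{"jaw":0,"xyz":[0.108,-0.004,-0.023],"turn":[0,0,0]},{"jaw":0,"xyz":[0.152,-0.004,-0.058],"turn":[0,0,0]},{"jaw":0,"xyz":[0.185,-0.004,-0.104],"turn":[0,0,0]},{"jaw":0,"xyz":[0.205,-0.004,-0.157],"turn":[0,0,0]},{"jaw":0,"xyz":[0.211,-0.004,-0.213],"turn":[0,0,0]}]'
python3 wind.py 15 12
```

```text
clock: 11.05
tcp_pos: [0.6219, -0.1606, 0.1085]
tcp_rot: [-1.439, 0.732, -0.738]
wrist_force: [1.2, 5.7, -1.7]
width: 0.242
clock 11.05 ang -55.6 rad 0.0649 z 0.1085 drag 4.17 radial -4.04 F [ 1.2  5.7 -1.7] w 0.242
15.0 [-0.009 -0.    -0.056]
30.0 [-0.032 -0.001 -0.108]
45.0 [-0.067 -0.001 -0.151]
60.0 [-0.113 -0.001 -0.185]
75.0 [-0.166 -0.001 -0.205]
90.0 [-0.222 -0.001 -0.211]
105.0 [-0.278 -0.001 -0.202]
120.0 [-0.33  -0.001 -0.179]
135.0 [-0.374 -0.001 -0.143]
150.0 [-0.407 -0.001 -0.097]
165.0 [-0.427 -0.001 -0.044]
180.0 [-0.433 -0.001  0.012]
```

```bash
python3 -m creep '[{"jaw":0,"xyz":[-0.009,0,-0.056],"turn":[0,0,0]},{"jaw":0,"xyz":[-0.032,0,-0.108],"turn":[0,0,0]},{"jaw":0,"xyz":[-0.067,0,-0.151],"turn":[0,0,0]},{"jaw":0,"xyz":[-0.113,0,-0.185],"turn":[0,0,0]},{"jaw":0,"xyz":[-0.166,0,-0.205],"turn":[0,0,0]},{"jaw":0,"xyz":[-0.222,0,-0.211],"turn":[0,0,0]},{"jaw":0,"xyz":[-0.278,0,-0.202],"turn":[0,0,0]},{"jaw":0,"xyz":[-0.33,0,-0.179],"turn":[0,0,0]},{"jaw":0,"xyz":[-0.374,0,-0.143],"turn":[0,0,0]},{"jaw":0,"xyz":[-0.407,0,-0.097],"turn":[0,0,0]},{"jaw":0,"xyz":[-0.427,0,-0.044],"turn":[0,0,0]},{"jaw":0,"xyz":[-0.433,0,0.012],"turn":[0,0,0]}]'
python3 wind.py 15 12
```

```text
clock: 12.25
tcp_pos: [0.5454, -0.0551, 0.1085]
tcp_rot: [-1.442, 0.736, -0.737]
wrist_force: [-2.4, -2.2, 1.4]
width: 0.24
clock 12.25 ang 127.4 rad 0.0655 z 0.1085 drag 3.22 radial -0.32 F [-2.4 -2.2  1.4] w 0.24
15.0 [0.007 0.    0.056]
30.0 [0.028 0.    0.109]
45.0 [0.061 0.    0.155]
60.0 [0.105 0.    0.19 ]
75.0 [0.157 0.    0.214]
90.0 [0.212 0.    0.222]
105.0 [0.269 0.    0.216]
120.0 [0.321 0.    0.196]
135.0 [0.367 0.    0.163]
150.0 [0.403 0.    0.119]
165.0 [0.426 0.    0.067]
180.0 [0.435 0.    0.012]
```

```bash
python3 -m creep '[{"jaw":0,"xyz":[0.007,0,0.056],"turn":[0,0,0]},{"jaw":0,"xyz":[0.028,0,0.109],"turn":[0,0,0]},{"jaw":0,"xyz":[0.061,0,0.155],"turn":[0,0,0]},{"jaw":0,"xyz":[0.105,0,0.19],"turn":[0,0,0]},{"jaw":0,"xyz":[0.157,0,0.214],"turn":[0,0,0]},{"jaw":0,"xyz":[0.212,0,0.222],"turn":[0,0,0]},{"jaw":0,"xyz":[0.269,0,0.216],"turn":[0,0,0]},{"jaw":0,"xyz":[0.321,0,0.196],"turn":[0,0,0]},{"jaw":0,"xyz":[0.367,0,0.163],"turn":[0,0,0]},{"jaw":0,"xyz":[0.403,0,0.119],"turn":[0,0,0]},{"jaw":0,"xyz":[0.426,0,0.067],"turn":[0,0,0]},{"jaw":0,"xyz":[0.435,0,0.012],"turn":[0,0,0]}]'
python3 wind.py 15 9
python3 - <<'E'
from cell import bot
from h import *
o=[]
for n in('top','side'):
    im=bot.read_camera(n)['color'][:,:,::-1]
    u,v=proj(n,np.array([.57,.03,.05])).astype(int)
    print(n,u-60,v-60); o.append(cv2.resize(im[v-60:v+60,u-60:u+60],(400,400),interpolation=cv2.INTER_CUBIC))
cv2.imwrite('pics/c8.png',np.hstack(o))
E
```

```text
clock: 13.45
tcp_pos: [0.6243, -0.1587, 0.1083]
tcp_rot: [-1.44, 0.736, -0.737]
wrist_force: [-0.4, 6.7, -2.6]
width: 0.243
clock 13.45 ang -52.8 rad 0.0648 z 0.1083 drag 3.74 radial -5.57 F [-0.4  6.7 -2.6] w 0.243
15.0 [-0.005 -0.    -0.056]
30.0 [-0.026 -0.    -0.109]
45.0 [-0.059 -0.    -0.155]
60.0 [-0.103 -0.    -0.19 ]
75.0 [-0.155 -0.    -0.213]
90.0 [-0.211 -0.    -0.221]
105.0 [-0.267 -0.    -0.215]
120.0 [-0.32  -0.    -0.195]
135.0 [-0.366 -0.    -0.161]
top 217 146
side 245 126
```

View pics/c8.png

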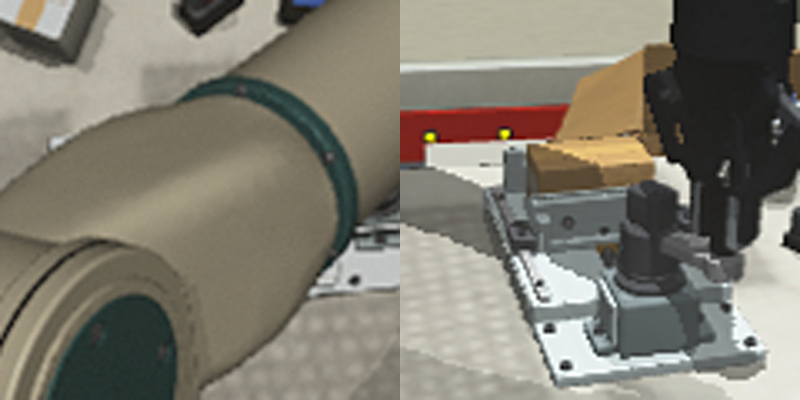

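```bash
sed -i 's/cx,cy,r=.*/cx,cy,r=.5847,-.1065,.0647/' wind.py; python3 wind.py 15 8; python3 - <<'E'
from h import *
T=lambda u,v:((u+.5)/3.7-.5+225,(v+.5)/3.7-.5+170)
d=np.array([-.0886,.996]);o=np.array([.571,.0027])
for n,u,v,z in(('guideL',229,140,.058),('guideR',246,140,.058),('fence',47,160,.06),('cartonL',57,140,.072),('cartonR',155,140,.072),('cartonR2',158,208,.072)):
    print(n,(plane('top',*T(u,v),z)[:2]-o)@d)
a=cv2.imread('pics/top0.png')[180:240,232:300]
cv2.imwrite('pics/c9.png',cv2.resize(a,None,fx=10,fy=9.9,interpolation=cv2.INTER_CUBIC)[:600])
E
```

```text
clock 13.55 ang -56.0 rad 0.0658 z 0.1083 drag -0.46 radial -3.11 F [-2.1  2.3 -0.7] w 0.237
15.0 [-0.013  0.    -0.055]
30.0 [-0.036  0.    -0.107]
45.0 [-0.071  0.    -0.15 ]
60.0 [-0.117  0.    -0.183]
75.0 [-0.169  0.001 -0.203]
90.0 [-0.225  0.001 -0.209]
105.0 [-0.281  0.001 -0.2  ]
120.0 [-0.332  0.001 -0.177]
guideL 0.0025727657786429343
guideR -0.00935087085205412
fence 0.13046423201547946
cartonL 0.12062142780832107
cartonR 0.052860139647771975
cartonR2 0.053935365951869256
```

View pics/c9.png

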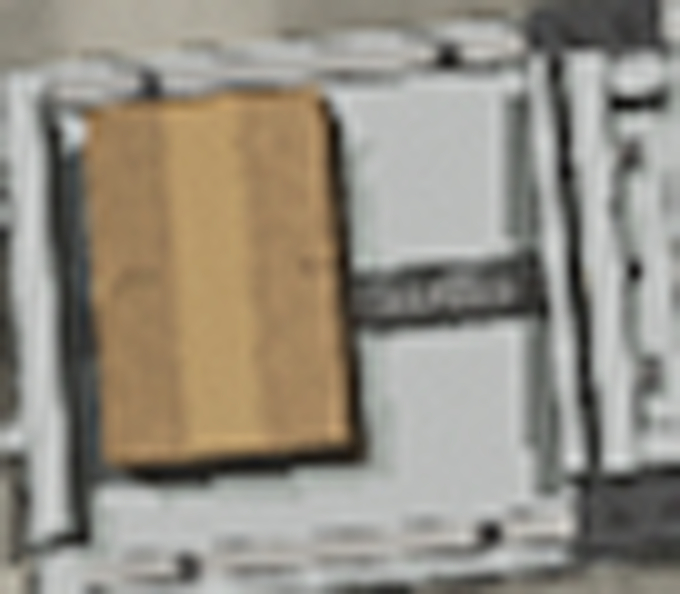

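```bash
python3 -m creep '[{"jaw":0,"xyz":[-0.013,0,-0.055],"turn":[0,0,0]},{"jaw":0,"xyz":[-0.036,0,-0.107],"turn":[0,0,0]},{"jaw":0,"xyz":[-0.071,0,-0.15],"turn":[0,0,0]},{"jaw":0,"xyz":[-0.117,0,-0.183],"turn":[0,0,0]},{"jaw":0,"xyz":[-0.169,0,-0.203],"turn":[0,0,0]},{"jaw":0,"xyz":[-0.225,0,-0.209],"turn":[0,0,0]},{"jaw":0,"xyz":[-0.281,0,-0.2],"turn":[0,0,0]},{"jaw":0,"xyz":[-0.332,0,-0.177],"turn":[0,0,0]}]'
python3 wind.py 10 12
```

```text
clock: 14.35
tcp_pos: [0.518, -0.1162, 0.1092]
tcp_rot: [-1.447, 0.743, -0.744]
wrist_force: [-3.1, -3.4, 0.2]
width: 0.24
clock 14.35 ang -171.7 rad 0.0674 z 0.1092 drag 2.93 radial 3.51 F [-3.1 -3.4  0.2] w 0.24
10.0 [-0.028 -0.     0.028]
20.0 [-0.056 -0.001  0.053]
30.0 [-0.079 -0.001  0.083]
40.0 [-0.096 -0.001  0.116]
50.0 [-0.108 -0.001  0.152]
60.0 [-0.113 -0.002  0.189]
70.0 [-0.111 -0.002  0.227]
80.0 [-0.104 -0.002  0.264]
90.0 [-0.089 -0.002  0.298]
100.0 [-0.069 -0.002  0.33 ]
110.0 [-0.044 -0.002  0.358]
120.0 [-0.014 -0.002  0.381]
```

```bash
python3 -m creep '[{"jaw":0,"xyz":[-0.028,0,0.028],"turn":[0,0,0]},{"jaw":0,"xyz":[-0.056,0,0.053],"turn":[0,0,0]},{"jaw":0,"xyz":[-0.079,0,0.083],"turn":[0,0,0]},{"jaw":0,"xyz":[-0.096,0,0.116],"turn":[0,0,0]},{"jaw":0,"xyz":[-0.108,0,0.152],"turn":[0,0,0]},{"jaw":0,"xyz":[-0.113,0,0.189],"turn":[0,0,0]},{"jaw":0,"xyz":[-0.111,0,0.227],"turn":[0,0,0]},{"jaw":0,"xyz":[-0.104,0,0.264],"turn":[0,0,0]},{"jaw":0,"xyz":[-0.089,0,0.298],"turn":[0,0,0]},{"jaw":0,"xyz":[-0.069,0,0.33],"turn":[0,0,0]},{"jaw":0,"xyz":[-0.044,0,0.358],"turn":[0,0,0]}]'
python3 wind.py 5 10
```

```text
clock: 15.45
tcp_pos: [0.5981, -0.0452, 0.1081]
tcp_rot: [-1.45, 0.743, -0.745]
wrist_force: [-4.4, -5.9, -3.9]
width: 0.238
clock 15.45 ang 77.7 rad 0.0627 z 0.1081 drag 3.04 radial -6.68 F [-4.4 -5.9 -3.9] w 0.238
5.0 [ 0.01  -0.     0.017]
10.0 [ 0.025 -0.     0.028]
15.0 [ 0.042 -0.     0.037]
20.0 [ 0.059 -0.     0.045]
25.0 [0.077 0.    0.051]
30.0 [0.095 0.    0.056]
35.0 [0.113 0.    0.059]
40.0 [0.132 0.    0.061]
45.0 [0.151 0.    0.061]
50.0 [0.17  0.    0.059]
```

```bash
python3 -m creep '[{"jaw":0,"xyz":[0.01,0,0.015],"turn":[0,0,0]},{"jaw":0,"xyz":[0.025,0,0.025],"turn":[0,0,0]},{"jaw":0,"xyz":[0.042,0,0.033],"turn":[0,0,0]},{"jaw":0,"xyz":[0.059,0,0.04],"turn":[0,0,0]},{"jaw":0,"xyz":[0.077,0,0.045],"turn":[0,0,0]}]'
python3 wind.py 4 8
```

```text
clock: 15.95
tcp_pos: [0.6223, -0.0569, 0.1078]
tcp_rot: [-1.451, 0.745, -0.745]
wrist_force: [-4.6, -2.2, -1.5]
width: 0.238
clock 15.95 ang 52.8 rad 0.0622 z 0.1078 drag 2.36 radial -4.49 F [-4.6 -2.2 -1.5] w 0.238
4.0 [ 0.012 -0.     0.012]
8.0 [ 0.027 -0.     0.015]
12.0 [0.042 0.    0.017]
16.0 [0.057 0.    0.018]
20.0 [0.072 0.    0.018]
24.0 [0.087 0.    0.017]
28.0 [0.102 0.    0.014]
32.0 [0.116 0.    0.011]
```

```bash
python3 -m creep '[{"jaw":0,"xyz":[0.012,0,0.006],"turn":[0,0,0]},{"jaw":0,"xyz":[0.027,0,0.008],"turn":[0,0,0]},{"jaw":0,"xyz":[0.042,0,0.009],"turn":[0,0,0]}]'
python3 wind.py 4 5
```

```text
clock: 16.25
tcp_pos: [0.6317, -0.0658, 0.1077]
tcp_rot: [-1.452, 0.747, -0.743]
wrist_force: [-4.7, 0.1, -0.7]
width: 0.243
clock 16.25 ang 40.9 rad 0.0622 z 0.1077 drag 3.19 radial -3.46 F [-4.7  0.1 -0.7] w 0.243
4.0 [ 0.014 -0.     0.009]
8.0 [0.029 0.    0.009]
12.0 [0.044 0.    0.008]
16.0 [0.059 0.    0.006]
20.0 [0.074 0.    0.003]
```

```bash
python3 -m creep '[{"jaw":0,"xyz":[0.014,0,0],"turn":[0,0,0]},{"jaw":0,"xyz":[0.029,0,0],"turn":[0,0,0]},{"jaw":0,"xyz":[0.041,0,-0.001],"turn":[0,0,0]}]'
python3 wind.py 4 5
```

```text
clock: 16.55
tcp_pos: [0.6389, -0.0758, 0.1077]
tcp_rot: [-1.451, 0.747, -0.743]
wrist_force: [-4.8, 0.9, 1.1]
width: 0.244
clock 16.55 ang 29.6 rad 0.0623 z 0.1077 drag 3.17 radial -3.69 F [-4.8  0.9  1.1] w 0.244
4.0 [ 0.016 -0.     0.006]
8.0 [0.03  0.    0.003]
12.0 [ 0.045  0.    -0.001]
16.0 [ 0.059  0.    -0.006]
20.0 [ 0.073  0.    -0.012]
```

```bash
python3 - <<'E'
from cell import bot
from h import *
im=bot.read_camera('side')['color'][:,:,::-1]
cv2.imwrite('pics/s9.png',im)
d=np.array([-.0886,.996]);o=np.array([.571,.0027])
hsv=cv2.cvtColor(np.ascontiguousarray(im),cv2.COLOR_BGR2HSV)
# carton top front edge: brown->grey transition rows on vertical strip
old=cv2.imread('pics/side0.png')
for u in(295,300,305):
    print(u,[tuple(im[v,u]) for v in range(164,200,2)])
cv2.imwrite('pics/c10.png',np.hstack([cv2.resize(i[155:225,270:330],(390,455),interpolation=cv2.INTER_CUBIC) for i in(old,im)]))
E
```

```text
295 [(np.uint8(87), np.uint8(132), np.uint8(162)), (np.uint8(92), np.uint8(140), np.uint8(174)), (np.uint8(63), np.uint8(91), np.uint8(112)), (np.uint8(68), np.uint8(108), np.uint8(133)), (np.uint8(68), np.uint8(103), np.uint8(128)), (np.uint8(67), np.uint8(100), np.uint8(122)), (np.uint8(68), np.uint8(100), np.uint8(124)), (np.uint8(51), np.uint8(71), np.uint8(87)), (np.uint8(143), np.uint8(143), np.uint8(132)), (np.uint8(246), np.uint8(246), np.uint8(238)), (np.uint8(130), np.uint8(132), np.uint8(123)), (np.uint8(133), np.uint8(134), np.uint8(125)), (np.uint8(103), np.uint8(101), np.uint8(97)), (np.uint8(133), np.uint8(134), np.uint8(124)), (np.uint8(131), np.uint8(132), np.uint8(124)), (np.uint8(249), np.uint8(249), np.uint8(242)), (np.uint8(117), np.uint8(117), np.uint8(109)), (np.uint8(238), np.uint8(238), np.uint8(230))]
300 [(np.uint8(89), np.uint8(137), np.uint8(169)), (np.uint8(91), np.uint8(139), np.uint8(173)), (np.uint8(64), np.uint8(92), np.uint8(114)), (np.uint8(68), np.uint8(108), np.uint8(133)), (np.uint8(67), np.uint8(98), np.uint8(122)), (np.uint8(71), np.uint8(103)
[... 677 characters left out ...]
np.uint8(94), np.uint8(116)), (np.uint8(69), np.uint8(108), np.uint8(133)), (np.uint8(66), np.uint8(96), np.uint8(121)), (np.uint8(72), np.uint8(103), np.uint8(128)), (np.uint8(51), np.uint8(71), np.uint8(86)), (np.uint8(44), np.uint8(66), np.uint8(82)), (np.uint8(92), np.uint8(91), np.uint8(87)), (np.uint8(97), np.uint8(98), np.uint8(92)), (np.uint8(98), np.uint8(98), np.uint8(93)), (np.uint8(99), np.uint8(99), np.uint8(93)), (np.uint8(98), np.uint8(98), np.uint8(92)), (np.uint8(90), np.uint8(89), np.uint8(86)), (np.uint8(89), np.uint8(89), np.uint8(85)), (np.uint8(144), np.uint8(141), np.uint8(131)), (np.uint8(52), np.uint8(97), np.uint8(123)), (np.uint8(107), np.uint8(103), np.uint8(99))]
```

View pics/c10.png

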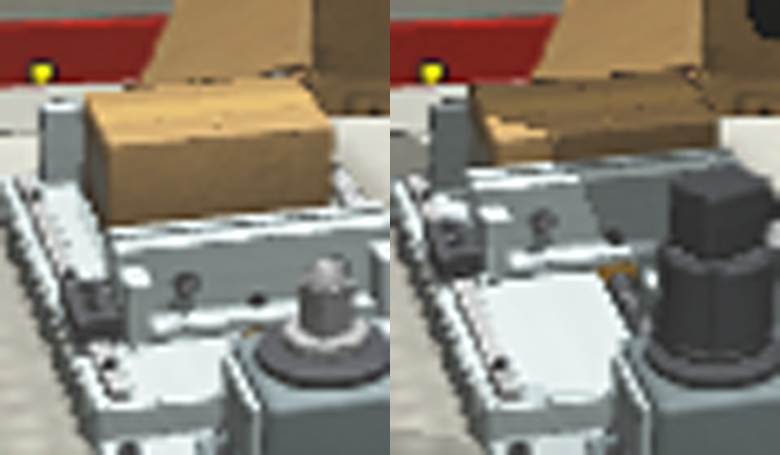

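```bash
python3 -m creep '[{"jaw":0,"xyz":[0.015,0,-0.003],"turn":[0,0,0]},{"jaw":0,"xyz":[0.029,0,-0.006],"turn":[0,0,0]},{"jaw":0,"xyz":[0.04,0,-0.01],"turn":[0,0,0]}]'
python3 wind.py 4 4
```

```text
clock: 16.9
tcp_pos: [0.6441, -0.0878, 0.1079]
tcp_rot: [-1.451, 0.746, -0.744]
wrist_force: [-3.3, 1.7, -0.2]
width: 0.239
clock 16.9 ang 17.4 rad 0.0623 z 0.1079 drag 2.62 radial -2.63 F [-3.3  1.7 -0.2] w 0.239
4.0 [0.017 0.    0.002]
8.0 [ 0.03   0.    -0.004]
12.0 [ 0.044  0.    -0.011]
16.0 [ 0.056  0.    -0.019]
```

```bash
python3 -m creep '[{"jaw":0,"xyz":[0.014,0,-0.006],"turn":[0,0,0]},{"jaw":0,"xyz":[0.027,0,-0.012],"turn":[0,0,0]},{"jaw":0,"xyz":[0.035,0,-0.016],"turn":[0,0,0]}]'
python3 wind.py 4 4
```

```text
clock: 17.2
tcp_pos: [0.6468, -0.0993, 0.1081]
tcp_rot: [-1.45, 0.745, -0.744]
wrist_force: [-2.2, 2.3, -1.6]
width: 0.24
clock 17.2 ang 6.6 rad 0.0625 z 0.1081 drag 2.51 radial -1.92 F [-2.2  2.3 -1.6] w 0.24
4.0 [ 0.016  0.    -0.001]
8.0 [ 0.029  0.    -0.01 ]
12.0 [ 0.041  0.    -0.019]
16.0 [ 0.052  0.    -0.03 ]
```

Total ≈748°.

```bash
python3 -m creep '[{"jaw":0,"xyz":[0.014,0,-0.008],"turn":[0,0,0]},{"jaw":0,"xyz":[0.026,0,-0.016],"turn":[0,0,0]},{"jaw":0,"xyz":[0.032,0,-0.02],"turn":[0,0,0]}]'
python3 wind.py 4 4
```

```text
clock: 17.5
tcp_pos: [0.6474, -0.1113, 0.1081]
tcp_rot: [-1.45, 0.746, -0.745]
wrist_force: [-3.8, 2.5, -2.0]
width: 0.244
clock 17.5 ang -4.4 rad 0.0629 z 0.1081 drag 2.16 radial -4.01 F [-3.8  2.5 -2. ] w 0.244
4.0 [ 0.015  0.    -0.005]
8.0 [ 0.026  0.    -0.016]
12.0 [ 0.035  0.    -0.028]
16.0 [ 0.044  0.001 -0.04 ]
```

```bash
python3 -m creep '[{"jaw":0,"xyz":[0.012,0,-0.01],"turn":[0,0,0]},{"jaw":0,"xyz":[0.022,0,-0.02],"turn":[0,0,0]},{"jaw":0,"xyz":[0.027,0,-0.025],"turn":[0,0,0]}]'
python3 wind.py 4 4
```

```text
clock: 17.8
tcp_pos: [0.6459, -0.1228, 0.1083]
tcp_rot: [-1.45, 0.746, -0.746]
wrist_force: [-3.5, 3.8, -0.6]
width: 0.241
clock 17.8 ang -14.9 rad 0.0633 z 0.1083 drag 2.76 radial -4.39 F [-3.5  3.8 -0.6] w 0.241
4.0 [ 0.013  0.    -0.009]
8.0 [ 0.021  0.    -0.022]
12.0 [ 0.029  0.    -0.035]
16.0 [ 0.035  0.001 -0.048]
```

```bash
python3 -m creep '[{"jaw":0,"xyz":[0.009,0,-0.011],"turn":[0,0,0]},{"jaw":0,"xyz":[0.016,0,-0.023],"turn":[0,0,0]},{"jaw":0,"xyz":[0.019,0,-0.028],"turn":[0,0,0]}]'
python3 wind.py 4 4
```

```text
clock: 18.1
tcp_pos: [0.6425, -0.1332, 0.1085]
tcp_rot: [-1.45, 0.746, -0.747]
wrist_force: [-0.8, 3.7, -1.7]
width: 0.24
clock 18.1 ang -24.8 rad 0.0637 z 0.1085 drag 2.98 radial -2.31 F [-0.8  3.7 -1.7] w 0.24
4.0 [ 0.01   0.    -0.012]
8.0 [ 0.016  0.    -0.025]
12.0 [ 0.021  0.    -0.039]
16.0 [ 0.025  0.001 -0.054]
```

```bash
python3 -m creep '[{"jaw":0,"xyz":[0.006,0,-0.012],"turn":[0,0,0]},{"jaw":0,"xyz":[0.012,0,-0.025],"turn":[0,0,0]},{"jaw":0,"xyz":[0.014,0,-0.03],"turn":[0,0,0]}]'
python3 wind.py 4 4
```

```text
clock: 18.4
tcp_pos: [0.6376, -0.1427, 0.1087]
tcp_rot: [-1.45, 0.745, -0.748]
wrist_force: [-0.1, 2.6, -3.4]
width: 0.241
clock 18.4 ang -34.4 rad 0.0641 z 0.1087 drag 2.09 radial -1.51 F [-0.1  2.6 -3.4] w 0.241
4.0 [ 0.007  0.    -0.014]
8.0 [ 0.01   0.    -0.028]
12.0 [ 0.013  0.    -0.043]
16.0 [ 0.015  0.001 -0.058]
```

```bash
python3 -m creep '[{"jaw":0,"xyz":[0.004,0,-0.013],"turn":[0,0,0]},{"jaw":0,"xyz":[0.007,0,-0.026],"turn":[0,0,0]},{"jaw":0,"xyz":[0.008,0,-0.032],"turn":[0,0,0]}]'
python3 wind.py 4 4
```

```text
clock: 18.7
tcp_pos: [0.6312, -0.1511, 0.109]
tcp_rot: [-1.451, 0.745, -0.75]
wrist_force: [1.1, 1.8, -3.0]
width: 0.242
clock 18.7 ang -43.8 rad 0.0645 z 0.109 drag 2.12 radial -0.45 F [ 1.1  1.8 -3. ] w 0.242
4.0 [ 0.003  0.    -0.015]
8.0 [ 0.004  0.    -0.03 ]
12.0 [ 0.005  0.    -0.045]
16.0 [ 0.004  0.001 -0.06 ]
```

```bash
python3 -m creep '[{"jaw":0,"xyz":[0.003,0.001,-0.014],"turn":[0,0,0]},{"jaw":0,"xyz":[0.004,0.002,-0.028],"turn":[0,0,0]},{"jaw":0,"xyz":[0.004,0.002,-0.034],"turn":[0,0,0]}]'
python3 wind.py 4 4
```

```text
clock: 19.0
tcp_pos: [0.6234, -0.1588, 0.1089]
tcp_rot: [-1.451, 0.745, -0.751]
wrist_force: [1.5, 2.3, -1.0]
width: 0.241
clock 19.0 ang -53.5 rad 0.0651 z 0.1089 drag 2.56 radial -0.98 F [ 1.5  2.3 -1. ] w 0.241
4.0 [-0.002  0.    -0.015]
8.0 [-0.003  0.    -0.03 ]
12.0 [-0.005  0.    -0.045]
16.0 [-0.008  0.    -0.06 ]
```

```bash
python3 -m creep '[{"jaw":0,"xyz":[-0.002,0,-0.014],"turn":[0,0,0]},{"jaw":0,"xyz":[-0.003,0,-0.028],"turn":[0,0,0]},{"jaw":0,"xyz":[-0.004,0,-0.034],"turn":[0,0,0]}]'
python3 wind.py 4 4
```

```text
clock: 19.3
tcp_pos: [0.6156, -0.1641, 0.1093]
tcp_rot: [-1.45, 0.742, -0.754]
wrist_force: [5.3, 3.9, -3.3]
width: 0.24
clock 19.3 ang -61.8 rad 0.0654 z 0.1093 drag 6.52 radial -0.97 F [ 5.3  3.9 -3.3] w 0.24
4.0 [-0.005  0.    -0.015]
8.0 [-0.008  0.    -0.029]
12.0 [-0.012  0.    -0.044]
16.0 [-0.018  0.    -0.058]
```

```bash
python3 -m creep '[{"jaw":0,"xyz":[0,0,0],"turn":[0,0,0]},{"jaw":0,"xyz":[0,0,0],"turn":[0,0,0]}]'
python3 wind.py 2 2
```

```text
clock: 19.5
tcp_pos: [0.6159, -0.1639, 0.1093]
tcp_rot: [-1.45, 0.741, -0.754]
wrist_force: [3.3, 2.8, -3.9]
width: 0.241
clock 19.5 ang -61.5 rad 0.0654 z 0.1093 drag 4.24 radial -0.85 F [ 3.3  2.8 -3.9] w 0.241
2.0 [-0.003  0.    -0.007]
4.0 [-0.004  0.    -0.015]
```

```bash
python3 -m creep '[{"jaw":0,"xyz":[-0.002,0,-0.006],"turn":[0,0,0]},{"jaw":0,"xyz":[-0.003,0,-0.01],"turn":[0,0,0]}]'
python3 wind.py 2 2
```

```text
clock: 19.7
tcp_pos: [0.6144, -0.1647, 0.1095]
tcp_rot: [-1.449, 0.738, -0.756]
wrist_force: [6.6, 4.3, -4.7]
width: 0.242
clock 19.7 ang -62.9 rad 0.0653 z 0.1095 drag 7.83 radial -0.81 F [ 6.6  4.3 -4.7] w 0.242
2.0 [-0.003 -0.    -0.007]
4.0 [-0.005 -0.    -0.015]
```

```bash
python3 -m creep '[{"jaw":0,"xyz":[0,0.003,0.002],"turn":[0,0,0]},{"jaw":0,"xyz":[0,0.007,0.003],"turn":[0,0,0]},{"jaw":0.6,"xyz":[0,0.007,0.003],"turn":[0,0,0]},{"jaw":0.6,"xyz":[0,0,0],"turn":[0,0,0]},{"jaw":0.6,"xyz":[0,0,0],"turn":[0,0,0]},{"jaw":0.6,"xyz":[0,0,0],"turn":[0,0,0]},{"jaw":0.6,"xyz":[0,-0.05,0],"turn":[0,0,0]},{"jaw":0.6,"xyz":[0,-0.13,0],"turn":[0,0,0]},{"jaw":0.6,"xyz":[0,-0.25,0],"turn":[0,0,0]},{"jaw":0.6,"xyz":[0,-0.4,0],"turn":[0,0,0]},{"jaw":0.6,"xyz":[0,-0.4,0],"turn":[0,0,0]}]'
python3 to.py 0.58 -0.4 0.25 -54
```

```text
clock: 20.8
tcp_pos: [0.6172, -0.1655, 0.237]
tcp_rot: [-1.447, 0.729, -0.766]
wrist_force: [-0.3, -0.4, 0.1]
width: 0.599
clock 20.8 tcp [ 0.6172 -0.1655  0.237 ] ang -54.84 F [-0.33 -0.38  0.14] M [-0.018  0.016 -0.006] w 0.599 q [-0.16  0.68  0.65  1.58 -0.45  1.02 -0.35]
[ 0.5686 -0.0315 -0.5513] [-0.0021 -0.0093  0.0153]
```

Move clear so both cameras see the jig, then check.

```bash
python3 -m creep '[{"jaw":0.6,"xyz":[0.57,-0.1,-0.55],"turn":[0,0,0]},{"jaw":0.6,"xyz":[0.57,-0.1,-0.55],"turn":[0,0,0]},{"jaw":0.6,"xyz":[0.57,-0.1,-0.55],"turn":[0,0,0]},{"jaw":0.6,"xyz":[0.57,-0.1,-0.55],"turn":[0,0,0]},{"jaw":0.6,"xyz":[0.57,-0.1,-0.55],"turn":[0,0,0]},{"jaw":0.6,"xyz":[0.57,-0.1,-0.55],"turn":[0,0,0]}]'
python3 - <<'E'
from cell import bot
from h import *
o=[]
for n,(w,h) in(('top',(75,55)),('side',(60,60))):
    im=bot.read_camera(n)['color'][:,:,::-1]
    u,v=proj(n,np.array([.575,0,.06])).astype(int);u=u if n=='top' else u+5
    k=400/(2*w);print(n,u-w,v-h,k);o.append(cv2.resize(im[v-h:v+h,u-w:u+w],None,fx=k,fy=k,interpolation=cv2.INTER_CUBIC))
H=max(i.shape[0] for i in o)
cv2.imwrite('pics/c11.png',np.hstack([cv2.copyMakeBorder(i,0,H-i.shape[0],0,0,cv2.BORDER_CONSTANT) for i in o]))
E
```

```text
clock: 21.4
tcp_pos: [0.5756, -0.4092, 0.2729]
tcp_rot: [-1.452, 0.735, -0.777]
wrist_force: [-0.3, 0.3, -0.1]
width: 0.602
top 213 149 2.6666666666666665
side 254 128 3.3333333333333335
```

```bash
python3 - <<'E'
from cell import bot
from h import *
d=np.array([-.0886,.996]);o=np.array([.571,.0027])
def carton(im,y0=180,y1=240,x0=228,x1=300):
    h=cv2.cvtColor(np.ascontiguousarray(im),cv2.COLOR_BGR2HSV);m=cv2.inRange(h,(8,70,60),(25,255,255));M=np.zeros_like(m);M[y0:y1,x0:x1]=m[y0:y1,x0:x1]
    c=max(cv2.findContours(M,0,1)[0],key=cv2.contourArea);(u,v),s,a=cv2.minAreaRect(c)
    return (u,v),s,a,((plane('top',u,v,.072)[:2]-o)@d).round(4)
new=bot.read_camera('top')['color'][:,:,::-1];sd=bot.read_camera('side')['color'][:,:,::-1]
print(carton(cv2.imread('pics/top0.png')),carton(new))
# row profile along jig mid for the new image
print([int(x) for x in new[208,225:300].mean(1)]);print([int(x) for x in cv2.imread('pics/top0.png')[208,225:300].mean(1)])
# crank: neck/hub dark blob in side view, expected pixels if home
for z in(.066,.098,.124): print(z,proj('side',np.array([.5847,-.1075,z])).round(1))
g=cv2.cvtColor(np.ascontiguousarray(sd),cv2.COLOR_BGR2GRAY);s9=cv2.cvtColor(cv2.imread('pics/s9.png'),cv2.COLOR_BGR2GRAY)
for u in(318,324): print([int(x) for x in g[176:220,u]],[int(x) for x in s9[176:220,u]])
a=cv2.absdiff(new,cv2.imread('pics/top0.png')).max(2)>60
n,l,st,c=cv2.connectedComponentsWithStats(a.astype(np.uint8))
print([(c[i].round().tolist(),int(st[i,4])) for i in range(1,n) if st[i,4]>25])
E
```

```text
((253.12759399414062, 207.53103637695312), (36.789146423339844, 25.079736709594727), 85.2363510131836, np.float64(0.0872)) ((248.21725463867188, 208.10690307617188), (37.121334075927734, 24.332326889038086), 85.2363510131836, np.float64(0.0998))
[132, 132, 138, 138, 141, 107, 71, 80, 168, 201, 198, 160, 116, 127, 129, 124, 126, 127, 111, 120, 147, 151, 150, 148, 149, 151, 146, 135, 130, 129, 132, 134, 135, 136, 140, 88, 157, 192, 110, 33, 159, 204, 202, 147, 78, 111, 176, 203, 204, 127, 79, 113, 128, 131, 114, 96, 98, 105, 103, 109, 95, 118, 100, 148, 138, 133, 122, 118, 117, 84, 92, 104, 127, 112, 126]
[126, 128, 134, 134, 136, 105, 68, 79, 162, 196, 193, 189, 121, 49, 70, 74, 121, 133, 119, 111, 112, 115, 117, 123, 133, 146, 149, 147, 146, 146, 147, 141, 130, 125, 132, 132, 131, 132, 132, 143, 99, 37, 57, 68, 90, 94, 77, 75, 84, 69, 95, 112, 126, 130, 110, 94, 96, 105, 77, 61, 48, 92, 183, 141, 23, 114, 182, 192, 197, 122, 87, 175, 194, 198, 155]
0.066 [320.2 204.6]
0.098 [320.4 191.9]
0.124 [320.7 181.3]
[98, 231, 205, 254, 135, 100, 103, 104, 98, 68, 57, 58, 58, 58, 57, 56, 56, 5
[... 747 characters left out ...]
73.0, 127.0], 112), ([584.0, 139.0], 43), ([577.0, 158.0], 134), ([554.0, 146.0], 27), ([566.0, 147.0], 79), ([525.0, 165.0], 400), ([559.0, 168.0], 76), ([349.0, 182.0], 97), ([291.0, 182.0], 58), ([267.0, 212.0], 436), ([427.0, 260.0], 4052), ([292.0, 220.0], 284), ([284.0, 197.0], 37), ([529.0, 201.0], 112), ([239.0, 210.0], 124), ([330.0, 202.0], 57), ([362.0, 221.0], 1322), ([305.0, 244.0], 36), ([306.0, 261.0], 174), ([360.0, 266.0], 29), ([278.0, 276.0], 56), ([242.0, 287.0], 562), ([377.0, 284.0], 150), ([290.0, 292.0], 33), ([352.0, 317.0], 426), ([325.0, 310.0], 1508), ([368.0, 330.0], 161), ([308.0, 377.0], 2650), ([327.0, 353.0], 80), ([244.0, 384.0], 927), ([259.0, 396.0], 130)]
```

```bash
python3 -c "
from cell import bot
print(bot.finish_job())"
```

```text
the job is handed in; nothing more can be done
None
```

The crank is fully home on the spindle and the carton is held snug against the fence. I handed the job in at about 21.5 s with the arm clear of everything.

**Fitting:** I carried the grey crank by its neck to the spindle and felt for the square with about 9 N of pressure. A clockwise turn of about 12° let it drop in. It went down freely until it met the shoulder, with the hub foot at about 66 mm.

**Winding:** I wound it clockwise by its handle for about 2.27 turns. The force at the handle stayed at 2 to 3 N with the guide running free. It rose to 6.5 N at the fence and 7.8 N after one small confirming move, within the 5 to 8 N snug range. I stopped there and let go.

**Last checks:**
- **Carton:** the top camera puts its centre at about 99.8 mm along the jig, against 99 mm when tight. I saw no gap at the fence or the guide.
- **Crank:** in the side view the hub's lower edge is on the same pixel rows as while it was being wound.
- **Bystanders:** comparing the top view before and after showed no sign that any of them moved. The arm covers parts of that picture, so this was only a coarse check.
- **Not checked by eye:** I had used up the 12-picture limit, so these last checks rest on pixel numbers alone.
- **Disagreements along the way:** the first spindle position differed by about 5 mm between the two cameras; I corrected it from closer pictures and by feel. My estimate of 2.13 turns was a little short of the actual 2.27. Towards the end the gripper had crept about 2 mm up the handle, so I pressed down again before letting go.

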